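# Pack the honey crate and clamp it shut

### The job

Pack the two honey jars standing on the counter into the open wooden crate: set each one gently upright on the crate floor, never dropping it, in the row that already holds a jar of its own size. Then push the lid fully shut, and after that swing the red clamp fully down onto the lid. Leave the jars already in the crate in their rows, and do not disturb the carton, the scoop and the price stand.

Things in the scene. Friction and masses are not known exactly. Their poses are not given: they have to be found in the camera images.
- crate: wooden crate fixed to the counter, outside 166 (x) x 232 (y) x 88 mm, walls 6, floor 8 mm thick. Origin: centre of its underside; x away from the robot to the lid hinge, y left, z up. A dark rib (6 mm thick, 24 mm above the floor) along y at x = 0 parts two rows, each 74 mm wide and 220 mm long. Each row holds one jar about 68 mm off its middle, at one end; the other end is empty
- row_far (a point): centre of the far row on the crate floor (crate x +40, y 0, z 8 mm)
- row_near (a point): centre of the near row on the crate floor (crate x -40, y 0, z 8 mm)
- big_jar: Big honey jar: amber glass, white paper label, yellow screw cap; an upright cylinder 62 mm across (cap and body alike) and 72 mm tall, about 320 g; stands on the counter, to be packed. Origin at the centre of its underside, z up.
- small_jar: Small honey jar: amber glass, white paper label, yellow screw cap; an upright cylinder 48 mm across (cap and body alike) and 66 mm tall, about 170 g; stands on the counter, to be packed. Origin at the centre of its underside, z up.
- big_in_crate: Big honey jar: amber glass, white paper label, yellow screw cap; an upright cylinder 62 mm across (cap and body alike) and 72 mm tall, about 320 g; already in the crate, in either row; it marks the row for big jars. Origin at the centre of its underside, z up.
- small_in_crate: Small honey jar: amber glass, white paper label, yellow screw cap; an upright cylinder 48 mm across (cap and body alike) and 66 mm tall, about 170 g; already in the crate, in the other row; it marks the row for small jars. Origin at the centre of its underside, z up.
- lid (a joint): angle of the crate's wooden lid (a board 166 x 232 x 8 mm), hinged along the top of the crate's far (+x) wall: 0 = shut flat on the rim, 1.57 = upright, larger = leaning back away from the robot (stop at 2.25). Stiff: it stays where it is left; about 3 N at its free edge moves it.
- lid_hinge (a point): middle of the lid's hinge axis (which runs along crate y): crate x +83, y 0, z 88.5 mm
- lid_edge (a point): middle of the lid's free edge, on the outer face (the top face when shut), 166 mm from the hinge axis; when shut it lies at crate x -83, z 96.5 mm
- clamp (a joint): angle of the hold-down clamp, a steel arm with a red plastic grip hinged on the crate's right (-y) wall: 0 = down flat on the shut lid, pointing to crate +y; 1.57 = upright; larger = leaning out to the right (stop at 2.3). It stays where it is left; about 2 N at the grip moves it. It turns about crate x.
- clamp_pivot (a point): the clamp's pivot: crate x -10, y -130, z 106 mm
- clamp_grip (a point): centre of the red grip's upper face (outer face while the clamp stands open), 67 mm along the arm from the pivot; the grip is 18 mm wide, 36 mm long (49 to 85 mm from the pivot) and 16 mm thick, its upper face 8 mm off the arm's axis
- date_carton: bystander: orange carton of dates, 140 x 90 x 45 mm, origin under its centre
- scoop: bystander: aluminium scoop with black handle, 175 mm long overall, 30 mm high, lying on the counter; origin at the joint of blade and handle on its underside, blade to its +x
- price_stand: bystander: blank white price card on a dark wooden foot, 90 mm wide (y), 78 mm high; origin under its centre
There are look-alikes about, which are no part of the job. Leave any black, purple or turquoise look-alike of the small_jar alone.

How it is judged:
By the outcome, as a careful person would: the job done as asked, in the order asked, and still so for the second after the job is handed in, with the robot touching nothing.
It also fails if it takes over 72 s, if anything falls off the work surface, if the arm or the gripper's body presses on something with over 40 N, if the wrist force passes 120 N, or if a joint passes its speed limit or range.

### The arm

A 6-joint arm with a two-finger parallel gripper is mounted at the origin on the work surface. World frame = base frame: x ahead of the robot, y to its left, z up, the work surface at z = 0. Lengths are in m, angles in degrees, forces in N, time in s.
With the tool pointing down it reaches from about 0.4 to 0.825 m from the base axis. Payload 7 kg.
Tool frame: the origin (TCP) lies midway between the tips of the shut fingers; the grasp point (between the pads) lies ctrl.grasp_offset behind it (ctrl.grasp_offset is the distance from the TCP to the grasp point, in m); z points along the fingers, y is the line along which they close (so a half turn about z gives the same grasp; the last joint's range is limited). The gripper opens to 88 mm and grips with 3 to 60 N. Pads are 19 mm wide; open, the fingers measure 130 mm over their backs; the gripper's body (78 mm by 193 mm) begins 47 mm behind the grasp point.
Start: joints at [92.367, 20.546, 0.682, 0, -70.136, -16.507], TCP at [0.165, 0.655, 0.189] pointing down, gripper open.
Joint ranges: [-176.03, 176.03], [-82.01, 121.73], [-58.28, 71.71], [-173.87, 95.51], [-174.79, -0.11], [-173.66, 173.66]. Speed limits (degrees/s): [136.94, 136.94, 172.46, 180, 180, 180].

### API

Orientations are given as [roll, pitch, yaw] about the fixed x, y, z axes, in that order (R = Rz(yaw) Ry(pitch) Rx(roll)).
In Python, from plant import ctrl gives the robot as it stands. The module is installed in compiled form; this text tells all that it offers.
- The arm moves only by the tool send_rows, never from a script. Its argument "increments" is a list that holds one entry, the list of rows, each a list of 4 numbers: the shift along the world's x, y, z normalised to -1 to 1, where 1 is 0.2 m, then the turn about the world's z normalised to -1 to 1, where 1 is 1.5 rad. In form: [[[x, y, z, roll], ...]]. A call has 1 to 12 rows; each row is the pose to reach, as a shift and turn from the pose commanded when the call began; what a row does not reach only later rows make up. A row lasts 1/8 s, in which the tool goes at most 62.5 mm and 10.7 degrees, less where a joint would pass 70% of its speed; a pose out of reach is approached as far as the arm can. A call with a number of a shift or a turn outside -1 to 1 is refused whole. A call with a gripper value outside its range is refused whole. "jaw" is the opening, from 0 (shut) to 1 (fully open), set as the call begins (left out, the last holds). The fingers move at their own pace and stop on an object; the grip force is fixed at half the most. Time passes only in rows, so rows that repeat a pose let the fingers close. It gives the time, the measured TCP pose, the force, the opening and the grip force at its end, in the units of the state.
- ctrl.get_obs(): the state, without advancing time (a new reading comes with each control period).
- ctrl.snapshot(name): name is "scene" or "top"; returns the picture (400x640x3 uint8, red, green, blue); there is no depth.
- ctrl.calibration(name): a dict with "mtx" (3x3 intrinsics, pixels), "eye" and "attitude" of the camera in the world. Camera axes: x right, y up, looking along -z (the intrinsics and any distortion apply to the point x, -y, -z); pixel columns grow to the right and rows downward; lengths in m; the calibration is good to about 2 mm. A picture is of the moment at which its call begins. calibration takes no time and is no camera call.
- ctrl.close_job(): hands the job in; it is judged then, once.
Trained networks look in the newest picture that a camera, given by its name, has taken for a name from the list of things; names that differ only in an ending like _2 or _b are one class to them, and where a whole thing is asked for, a point or a joint stands for the part that bears it (a point fixed in the world has none). Each returns a list of dicts, best first, with "conf" (0 to 1); they miss things now and then, are a little off and sometimes report something else, mostly with a low value. They report only what shows in the picture. A call takes as long as a camera call. They do not tell look-alikes from the thing itself.
- ctrl.trace(thing, camera): "mask" (400x640 bool, what is visible of it) and "bbox" ([left, top, right, bottom] in pixels, round what is visible of it).
- ctrl.spot_point(thing, camera): "pixel" ([row, column] in pixels: a listed point, or the origin of a listed thing).
The state is a dict: "clock": time; "joint_pos": joint angles; "qvel": joint speeds; "tau": joint torques, N m; "tool_pos": TCP position; "orientation": TCP orientation; "force": force on the tool from outside, world axes, zero at the start; "moment": the same for the moment, N m; "opening": finger opening in m; "gripper_force": force on a finger pad.
Only numpy, scipy, OpenCV 4.12 (cv2) and the standard library are available. Lean on these libraries where they do the work, as an engineer would, in place of code of your own. Each camera call takes 0.05 s, during which the arm holds its last target. There are 200 camera calls.

## Working session

There is one attempt and no reset: what is moved stays moved. The work goes in short steps, Python scripts to look and compute and a tool call to move; the robot and the scene stay as the last step left them, time stands still between calls to the robot, and variables do not carry over. Pictures are saved under pics/ and viewed, at most 10 in all, crops included, and the job is handed in when it is done.

Besides the shell and the picture viewer there is one more tool, called as name(argument=value, ...) on one line, values as JSON. send_rows: Moves the arm, as the interface text tells. Its arguments: {"type":"object","properties":{"increments":{"type":"array"},"jaw":{"type":"number"}},"required":["increments"]}

```bash
mkdir -p pics
cat > h.py <<'E'
import numpy as np, cv2
from plant import ctrl
def snap(cam,name=None):
    im=ctrl.snapshot(cam)
    if name: cv2.imwrite(f'pics/{name}.png',im[:,:,::-1])
    return im
def cam(c):
    k=ctrl.calibration(c); return k
def Rof(k):
    a=np.array(k['attitude'],float)
    if a.shape==(3,3): return a
    if a.size==4: raise Exception('quat')
    from scipy.spatial.transform import Rotation as Ro
    return Ro.from_euler('xyz',a,degrees=True).as_matrix()
def ray(c,row,col):
    k=cam(c); d=np.linalg.inv(np.array(k['mtx']))@[col,row,1]
    return np.array(k['eye']),Rof(k)@np.array([d[0],-d[1],-d[2]])
def at_z(c,row,col,z):
    e,d=ray(c,row,col); return e+d*(z-e[2])/d[2]
def proj(c,p):
    k=cam(c); q=Rof(k).T@(np.array(p)-np.array(k['eye'])); v=np.array(k['mtx'])@[q[0],-q[1],-q[2]]
    return v[1]/v[2],v[0]/v[2]
def tri(obs):
    A=np.zeros((3,3));b=np.zeros(3)
    for c,r,co in obs:
        e,d=ray(c,r,co); d=d/np.linalg.norm(d); P=np.eye(3)-np.outer(d,d); A+=P;b+=P@e
    return np.linalg.solve(A,b)
E
python3 - <<'E'
from h import *
for c in ('scene','top'):
    print(c,cam(c)); snap(c,c+'0')
    for t in ['crate','big_jar','small_jar','lid','clamp','date_carton','scoop','price_stand']:
        print(t,[(r['bbox'],round(r['conf'],2)) for r in ctrl.trace(t,c)])
    for t in ['crate','big_jar','small_jar','row_far','row_near','lid_hinge','lid_edge','clamp_pivot','clamp_grip']:
        print(t,[(np.round(r['pixel'],1).tolist(),round(r['conf'],2)) for r in ctrl.spot_point(t,c)])
o=ctrl.get_obs(); print(o); print(ctrl.grasp_offset)
E
```

```text
scene {'mtx': array([[366.31495199,   0.        , 310.86786344],
       [  0.        , 366.31495199, 198.04127774],
       [  0.        ,   0.        ,   1.        ]]), 'eye': array([ 1.14101512, -0.38852081,  0.84536064]), 'attitude': array([41.61549754, -0.83202579, 58.93268931])}
crate [([252.9, 152.4, 386.4, 228.4], 0.82)]
big_jar [([371.9, 135.4, 396.9, 165.7], 0.96)]
small_jar [([388.3, 173.1, 409.4, 195.5], 0.9), ([407.8, 153.4, 421.9, 179.8], 0.84), ([359.8, 157.0, 373.9, 176.1], 0.7), ([419.0, 180.0, 442.0, 209.4], 0.56), ([400.3, 194.4, 418.0, 217.6], 0.55)]
lid [([293.1, 168.7, 389.1, 208.9], 0.89), ([251.7, 171.0, 269.2, 187.5], 0.45)]
clamp []
date_carton [([139.7, 229.2, 183.9, 287.2], 0.74)]
scoop [([198.9, 200.5, 222.9, 254.7], 0.83), ([254.1, 171.5, 270.3, 188.5], 0.62)]
price_stand [([208.9, 252.6, 239.4, 288.6], 0.84), ([199.9, 198.9, 225.4, 252.0], 0.3)]
crate [([180.9, 350.2], 0.62)]
big_jar [([192.7, 289.8], 0.74), ([157.5, 381.0], 0.6)]
small_jar [([211.5, 408.7], 0.87), ([202.1, 425.3], 0.84), ([171.9, 409.1], 0.79), ([190.9, 391.6], 0.66), ([199.0, 316.3], 0.
[... 1893 characters left out ...]
0.6, 309.2], 0.28)]
{'clock': 1.8, 'joint_pos': array([ 9.23657148e+01,  2.05469802e+01,  6.81588087e-01,  4.71250534e-04,
       -7.01353251e+01, -1.65066802e+01]), 'qvel': array([ 0.08522009, -0.07263168,  0.07760584, -0.00559006,  0.11561857,
       -0.09754715]), 'tau': array([-1.94194181e-03, -5.82376635e+01,  2.93294334e+01,  7.00261563e+00,
        1.24756483e-02, -2.86039796e-05]), 'tool_pos': array([0.16492663, 0.65452052, 0.1885529 ]), 'orientation': array([ 1.79999438e+02, -6.28728482e-04, -1.41408053e+01]), 'force': array([-0.6710911 , -0.19818527,  0.37268722]), 'moment': array([ 0.00761725, -0.01131834,  0.00465058]), 'gripper_force': 0.0, 'opening': 0.08753399719351587}
0.0188
```

View pics/scene0.png

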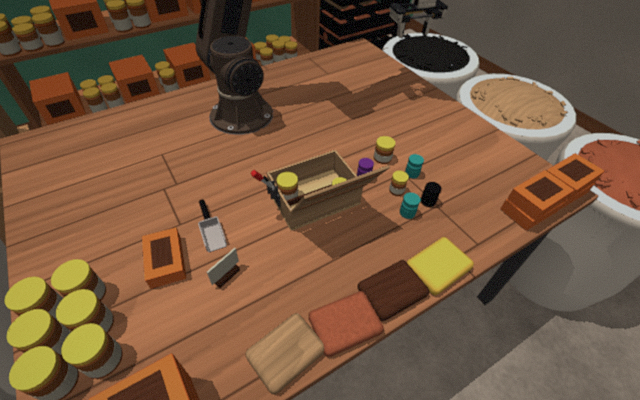

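View pics/top0.png

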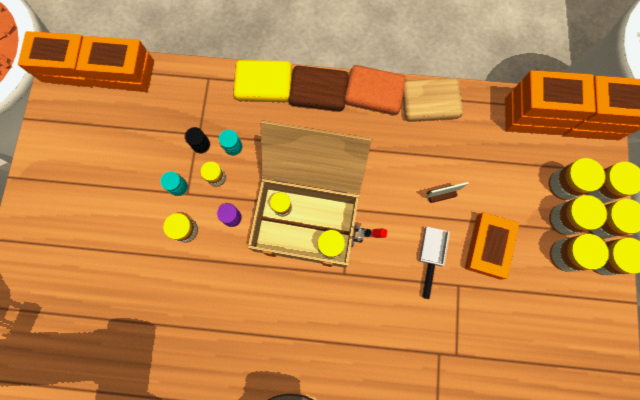

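The top view shows caps at about (178,227) for the big jar and (211,172) for the small one. Inside the crate, the big jar is at (331,243), in the near row at the right end, and the small jar is at (280,203), in the far row at the left end. So the big jar goes in the near row on the left, and the small jar in the far row on the right.

Run:
```python
from h import *
def caps(c,roi):
    im=cv2.imread(f'pics/{c}0.png'); hsv=cv2.cvtColor(im,cv2.COLOR_BGR2HSV)
    m=cv2.inRange(hsv,(24,150,120),(34,255,255)); k=np.zeros_like(m); l,t,r,b=roi; k[t:b,l:r]=m[t:b,l:r]
    n,_,s,ce=cv2.connectedComponentsWithStats(k)
    return [(s[i,4],s[i,:4].tolist(),ce[i]) for i in range(1,n) if s[i,4]>20]
for c,roi in (('top',(150,110,400,280)),('scene',(250,120,450,230))):
    for a,b,ce in caps(c,roi):
        print(c,a,b,ce.round(1),'z72',at_z(c,ce[1],ce[0],.072).round(4),'z80',at_z(c,ce[1],ce[0],.080).round(4))
# look-alikes
for n,(r,co) in dict(purple=(213,229),turq1=(138,230),turq2=(180,174),black=(136,197)).items(): print(n,at_z('top',r,co,.066).round(3))
t=cv2.imread('pics/top0.png')[110:275,150:400]; cv2.imwrite('pics/topc.png',cv2.resize(t,None,fx=3.2,fy=3.2,interpolation=cv2.INTER_CUBIC))
t=cv2.imread('pics/scene0.png')[130:230,240:400]; cv2.imwrite('pics/scenec.png',cv2.resize(t,None,fx=5,fy=5,interpolation=cv2.INTER_CUBIC))
```

```text
top 308 [201, 162, 20, 19] [210.3 170.9] z72 [0.6102 0.2548 0.072 ] z80 [0.6081 0.2524 0.08  ]
top 338 [270, 192, 21, 21] [279.8 201.7] z72 [0.5507 0.0789 0.072 ] z80 [0.549  0.0779 0.08  ]
top 558 [163, 213, 28, 27] [176.5 225.8] z72 [0.4699 0.3138 0.072 ] z80 [0.4689 0.3109 0.08  ]
top 599 [317, 230, 28, 27] [330.9 242.9] z72 [ 0.4647 -0.0507  0.072 ] z80 [ 0.4638 -0.0506  0.08  ]
scene 178 [377, 136, 18, 13] [385.5 142.2] z72 [0.4718 0.3136 0.072 ] z80 [0.4788 0.3064 0.08  ]
scene 139 [393, 171, 16, 11] [400.  176.2] z72 [0.6181 0.2517 0.072 ] z80 [0.6235 0.245  0.08  ]
scene 267 [276, 172, 22, 16] [286.6 179. ] z72 [ 0.4577 -0.0474  0.072 ] z80 [ 0.4648 -0.0509  0.08  ]
scene 60 [332, 177, 14, 8] [338.3 180. ] z72 [0.5382 0.0825 0.072 ] z80 [0.5444 0.0776 0.08  ]
purple [0.513 0.197 0.066]
turq1 [0.7   0.221 0.066]
turq2 [0.581 0.341 0.066]
black [0.697 0.303 0.066]
```

View pics/topc.png

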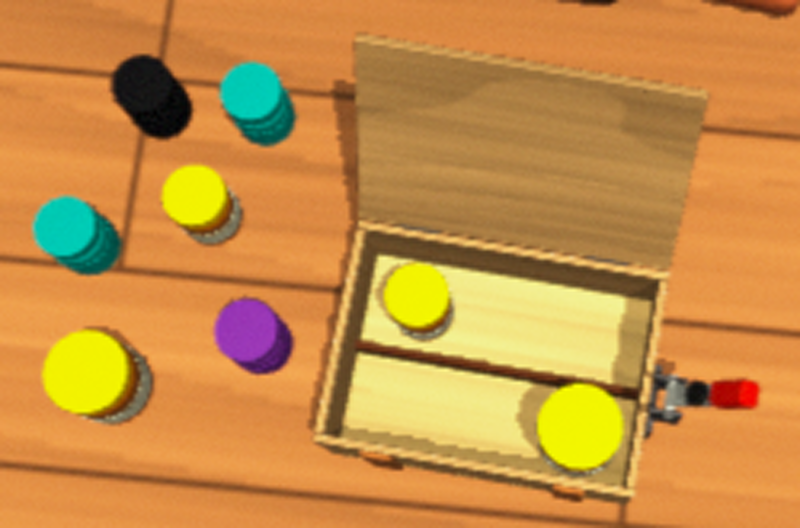

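View pics/scenec.png

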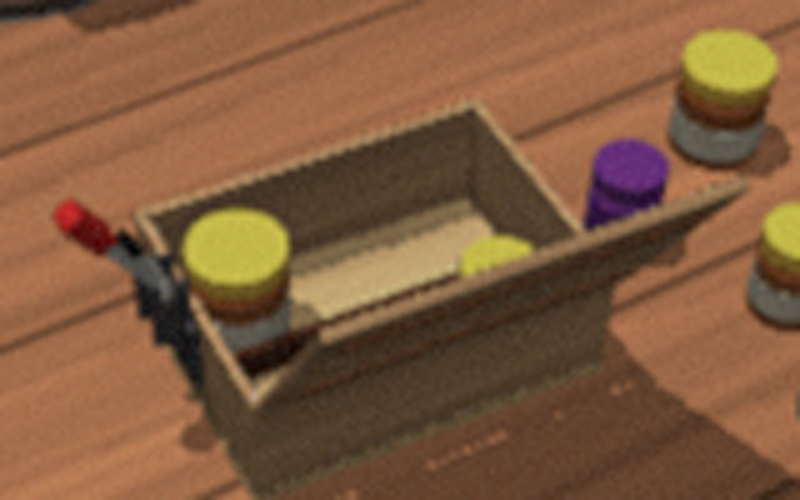

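Run:
```python
from h import *
from scipy.optimize import least_squares
C={'top':{'nl':(248.75,247.5),'nr':(347.5,264.7),'fr':(358.1,195),'fl':(262.5,180)},
'scene':{'nl':(334.6,150.6),'nr':(268,172.6),'fr':(290.6,210.4),'fl':(356.6,176)}}
P={'nl':(-.083,.116,.088),'nr':(-.083,-.116,.088),'fl':(.083,.116,.088),'fr':(.083,-.116,.088)}
def T(p,v): c,s=np.cos(v[2]),np.sin(v[2]); return np.array([v[0]+c*p[0]-s*p[1],v[1]+s*p[0]+c*p[1],p[2]])
def res(v,cams=('top','scene')):
    r=[]
    for c in cams:
        for k,(u,w) in C[c].items():
            a,b=proj(c,T(P[k],v)); r+= [b-u,a-w]
    return r
for cams in (('top',),('scene',),('top','scene')):
    s=least_squares(res,[.5,0,0],args=(cams,)); print(cams,s.x[:2].round(4),np.degrees(s.x[2]).round(2),np.round(s.fun,1))
v=s.x
def lidp(th,y,off=0): # distance .166 from hinge, off=outer face
    d=np.array([-np.cos(th),np.sin(th)]); n=np.array([np.sin(th),np.cos(th)])
    q=np.array([.083,.0885])+.166*d+off*n; return (q[0],y,q[1])
L={('top',.116):(261.25,121.3),('top',-.116):(370.6,139.7),('scene',.116):(389,166.6),('scene',-.116):(303,197)}
def rl(p):
    r=[]
    for (c,y),(u,w) in L.items():
        a,b=proj(c,T(lidp(p[0],y,.004),v)); r+=[b-u,a-w]
    return r
s=least_squares(rl,[1.9]); print('lid',s.x,np.round(s.fun,1)); th=s.x[0]
for off in (0,.008):print('edge',T(lidp(th,0,off),v).round(4), 'crate',np.round(lidp(th,0,off),4))
def cl(phi,r,n=0): return (-.010,-.130+r*np.cos(phi)+n*np.sin(phi)*0,.106+r*np.sin(phi))
def rc(p):
    r=[]
    for c,(u,w) in {'top':(386.6,233.1),'scene':(253.6,173)}.items():
        a,b=proj(c,T(cl(p[0],.083),v)); r+=[b-u,a-w]
    return r
s=least_squares(rc,[2.]); print('clamp',s.x,np.round(s.fun,1)); print(np.round(cl(s.x[0],.085),3),T(cl(s.x[0],.085),v).round(3))
# in crate frame
def inv(p): c,s=np.cos(v[2]),np.sin(v[2]); d=np.array(p[:2])-v[:2]; return np.round([c*d[0]+s*d[1],-s*d[0]+c*d[1]],4)
print('big in',inv(np.array(at_z('top',242.9,330.9,.08))),inv(at_z('scene',179,286.6,.08)))
print('small in',inv(at_z('top',201.7,279.8,.074)))
for n,p in dict(big_t=(.04-.08,.034,0),small_t=(.04,-.028,0)).items(): print(n,T(p,v).round(4))
print('big jar',tri([('top',225.8,176.5),('scene',142.2,385.5)]),'small',tri([('top',170.9,210.3),('scene',176.2,400)]), at_z('top',170.9,210.3,.066), at_z('scene',176.2,400,.066))
print('hinge',T((.083,0,.0885),v),'pivot',T((-.01,-.13,.106),v))
```

```text
('top',) [0.5071 0.0158] -4.01 [-1.1  0.7  0.8  0.5  1.  -0.3 -0.7 -1.1]
('scene',) [0.499  0.0185] -1.74 [-2.6 -3.5 -3.1 -1.   0.1 -0.9  5.3  4.1]
('top', 'scene') [0.505  0.0162] -3.33 [-1.1  2.3  1.   1.   0.4 -0.1 -1.5  0.3 -1.  -1.8 -2.6 -0.5 -0.9  0.4
  5.9  6.6]
lid [2.10247268] [-2.   0.8 -0.5 -1.5 -0.1 -1.2  1.7  0.5]
edge [0.6718 0.0065 0.2316] crate [0.1672 0.     0.2316]
edge [0.6787 0.0061 0.2275] crate [0.1741 0.     0.2275]
clamp [2.17968029] [-1.5 -0.4 -1.6  0.4]
[-0.01  -0.179  0.176] [ 0.485 -0.162  0.176]
big in [-0.0372 -0.0691] [-0.0364 -0.0694]
small in [0.0416 0.065 ]
big_t [0.467  0.0525 0.    ]
small_t [ 0.5433 -0.0141  0.    ]
big jar [0.47038247 0.31476367 0.07016062] small [0.61260567 0.25765159 0.0638575 ] [0.6117607 0.2565539 0.066    ] [0.61415665 0.25642899 0.066     ]
hinge [0.58781447 0.01137823 0.0885    ] pivot [ 0.48741446 -0.11299556  0.106     ]
```

send_rows(increments=[[[0.1, -0.1, 0, 0], [0.3, -0.3, 0, 0], [0.5, -0.5, 0, 0], [0.7, -0.7, 0, 0], [0.9, -0.9, 0, 0], [1, -1, 0, 0], [1, -1, 0, 0]]], jaw=0.75)

```text
clock: 2.68
tool_pos: [0.3665, 0.4523, 0.189]
orientation: [-180.0, -0.0, -14.3]
force: [-0.0, -0.1, 0.3]
opening: 0.0662
gripper_force: 0.0
```

send_rows(increments=[[[0.1, -0.1, 0, 0], [0.3, -0.3, 0, 0], [0.5, -0.5, 0, 0], [0.7, -0.7, 0, 0], [0.9, -0.9, 0, 0], [1, -1, 0, 0], [1, -1, 0, 0]]])

```text
clock: 3.55
tool_pos: [0.5657, 0.2532, 0.1881]
orientation: [180.0, 0.0, -14.3]
force: [-0.2, 0.9, -0.2]
opening: 0.0657
gripper_force: 0.0
```

send_rows(increments=[[[0.12, 0, 0, 0], [0.24, 0.01, 0, 0], [0.24, 0.01, -0.1, 0], [0.24, 0.01, -0.3, 0], [0.24, 0.01, -0.45, 0], [0.24, 0.01, -0.6, 0], [0.24, 0.01, -0.7, 0], [0.24, 0.01, -0.76, 0], [0.24, 0.01, -0.79, 0], [0.24, 0.01, -0.79, 0]]])

```text
clock: 4.8
tool_pos: [0.6129, 0.2569, 0.0308]
orientation: [-180.0, -0.0, -14.1]
force: [0.1, 0.5, 0.7]
opening: 0.0659
gripper_force: 0.0
```

Run:
```python
from h import *
a=snap('top'); b=snap('scene')
t=a[110:275,140:340]; t=cv2.resize(t,(480,396)); s=b[120:240,340:460]; s=cv2.resize(s,(320,320)); s=cv2.copyMakeBorder(s,0,76,0,0,cv2.BORDER_CONSTANT)
cv2.imwrite('pics/g1.png',np.hstack([t,s])[:,:,::-1])
```

```text
(no output)
```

View pics/g1.png

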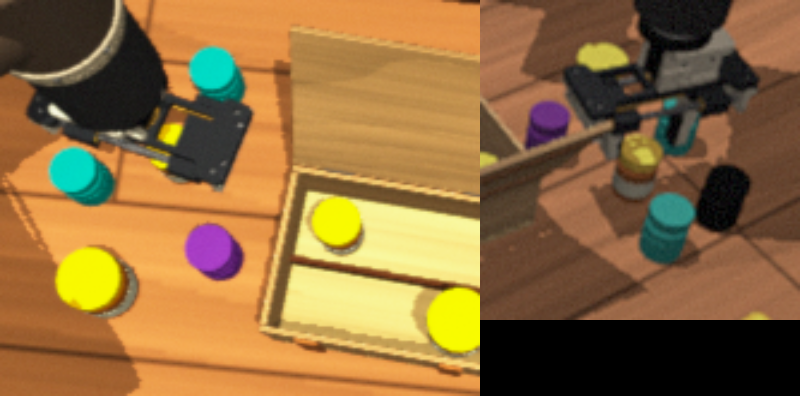

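The small jar (640,165 in the right crop) stands between the two fingers, and no look-alike is touched. I'll close now.

send_rows(increments=[[[0, 0, 0, 0], [0, 0, 0, 0], [0, 0, 0, 0], [0, 0, 0, 0], [0, 0, 0, 0]]], jaw=0.3)

```text
clock: 5.52
tool_pos: [0.6129, 0.2565, 0.0305]
orientation: [180.0, 0.0, -14.1]
force: [-0.5, -0.1, -0.5]
opening: 0.0271
gripper_force: 0.0
```

send_rows(increments=[[[0, 0, 0.08, 0], [0, 0, 0.2, 0], [0, 0, 0.4, 0], [0, 0, 0.6, 0], [0, 0, 0.75, 0], [0, 0, 0.8, 0], [0, 0, 0.8, 0]]])

```text
clock: 6.4
tool_pos: [0.613, 0.2567, 0.1915]
orientation: [-179.9, -0.0, -14.1]
force: [-0.7, 0.3, 0.0]
opening: 0.0264
gripper_force: 0.0
```

The fingers closed past the jar, so the grasp missed. I'll look again.

Run:
```python
from h import *
a=snap('top'); b=snap('scene')
for c,im,roi in (('top',a,(150,110,260,250)),('scene',b,(355,120,450,230))):
    hsv=cv2.cvtColor(im,cv2.COLOR_RGB2HSV); m=cv2.inRange(hsv,(24,150,120),(34,255,255)); k=np.zeros_like(m); l,t,r,bb=roi; k[t:bb,l:r]=m[t:bb,l:r]
    n,_,s,ce=cv2.connectedComponentsWithStats(k)
    for i in range(1,n):
        if s[i,4]>20: print(c,s[i],at_z(c,ce[i][1],ce[i][0],.066).round(4))
    for th in ('small_jar','big_jar'): print(c,th,[(np.round(r['pixel']).tolist(),round(r['conf'],2),at_z(c,*r['pixel'],0).round(3).tolist()) for r in ctrl.spot_point(th,c)])
t=a[110:275,140:340]; t=cv2.resize(t,(480,396)); s=b[120:240,340:460]; s=cv2.resize(s,(320,320)); s=cv2.copyMakeBorder(s,0,76,0,0,cv2.BORDER_CONSTANT)
cv2.imwrite('pics/g2.png',np.hstack([t,s])[:,:,::-1])
```

```text
top [200 163  21  18 241] [0.6075 0.2572 0.066 ]
top [163 213  28  27 569] [0.4708 0.3161 0.066 ]
top small_jar [([175.0, 217.0], 0.88, [0.621, 0.258, 0.0]), ([188.0, 179.0], 0.8, [0.576, 0.349, 0.0]), ([216.0, 234.0], 0.62, [0.519, 0.2, 0.0]), ([149.0, 231.0], 0.52, [0.695, 0.231, 0.0])]
top big_jar [([231.0, 188.0], 0.84, [0.468, 0.309, 0.0]), ([128.0, 317.0], 0.73, [0.774, 0.014, 0.0])]
scene [376 136  20  13 194] [0.4655 0.3203 0.066 ]
scene [393 171  15   9  77] [0.6057 0.2589 0.066 ]
scene small_jar [([213.0, 408.0], 0.86, [0.702, 0.229, 0.0]), ([189.0, 394.0], 0.72, [0.606, 0.256, 0.0]), ([176.0, 363.0], 0.71, [0.507, 0.209, -0.0]), ([173.0, 410.0], 0.71, [0.572, 0.349, 0.0]), ([200.0, 428.0], 0.59, [0.692, 0.319, 0.0]), ([176.0, 252.0], 0.55, [0.327, -0.107, 0.0])]
scene big_jar [([158.0, 381.0], 0.75, [0.466, 0.313, 0.0]), ([193.0, 288.0], 0.47, [0.449, -0.042, 0.0])]
```

View pics/g2.png

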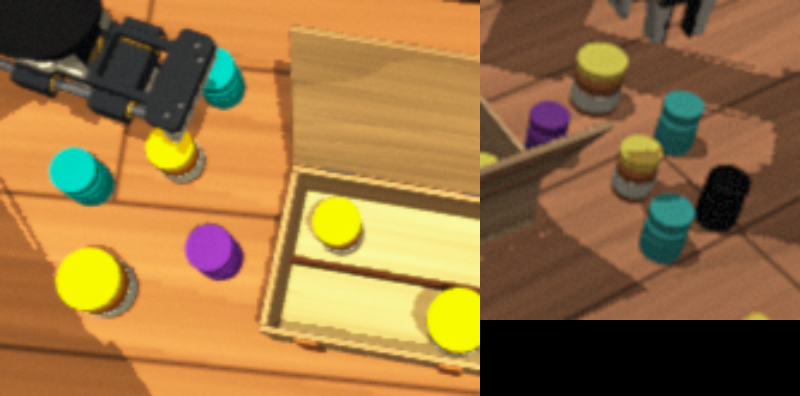

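Run:
```python
from h import *
o=ctrl.get_obs(); print(o['clock'],o['tool_pos'],o['orientation'],o['joint_pos'])
for c in('top','scene'):
    print(c,'base',proj(c,(0,0,0)),'tcp',proj(c,o['tool_pos']), 'jar grip', proj(c,(.6125,.2565,.03)))
b=snap('scene'); a=snap('top')
t=cv2.resize(a[80:230,140:300],(426,400)); s=cv2.resize(b[60:220,320:470],(374,400))
cv2.imwrite('pics/g3.png',np.hstack([t,s])[:,:,::-1])
```

```text
6.7 [0.61252623 0.25623792 0.18941024] [ 1.79917375e+02  6.85571940e-02 -1.41424226e+01] [ 3.94873643e+01  1.95606077e+01 -6.56363079e-01 -6.60872293e-03
 -6.98902134e+01  3.63725406e+01]
top base (np.float64(448.4626451714294), np.float64(289.2232699591773)) tcp (np.float64(154.26546851439772), np.float64(195.74670623659063)) jar grip (np.float64(174.68069983322178), np.float64(214.0393379943711))
scene base (np.float64(114.55295889228931), np.float64(241.24071900083158)) tcp (np.float64(144.30283988046565), np.float64(408.31065086442004)) jar grip (np.float64(184.1032562991299), np.float64(397.3847247338078))
```

View pics/g3.png

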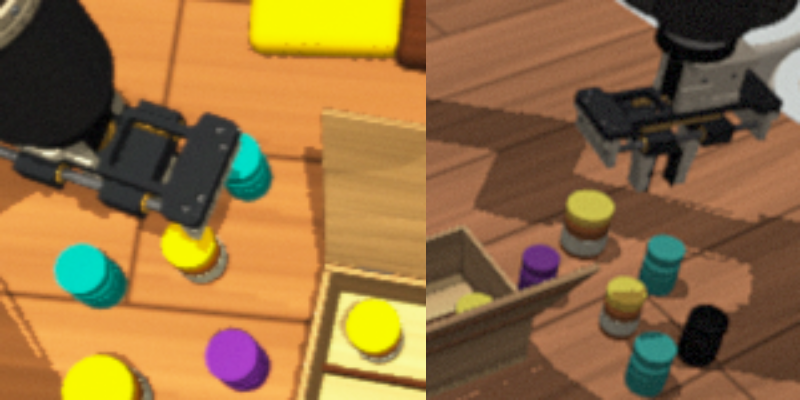

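Run:
```python
from h import *
p=tri([('top',167,214),('scene',135.2,405.8)]); print(p, proj('top',p),proj('scene',p))
print(at_z('top',167,214,.189),at_z('scene',134.6,412.2,.189))
for dz in (0,.02,.04): print(dz,at_z('scene',134.6,412.2,.189+dz))
a=snap('top')
cv2.imwrite('pics/g4.png',cv2.resize(a[110:190,140:240],None,fx=7.5,fy=7.5,interpolation=cv2.INTER_CUBIC)[:,:,::-1])
```

```text
[0.59494793 0.22607791 0.21354669] (np.float64(159.87574990882374), np.float64(205.3855403875906)) (np.float64(137.4130960206044), np.float64(397.44111678696305))
[0.58820441 0.21311572 0.189     ] [0.58513656 0.2947944  0.189     ]
0 [0.58513656 0.2947944  0.189     ]
0.02 [0.60207476 0.27397307 0.209     ]
0.04 [0.61901297 0.25315174 0.229     ]
```

View pics/g4.png

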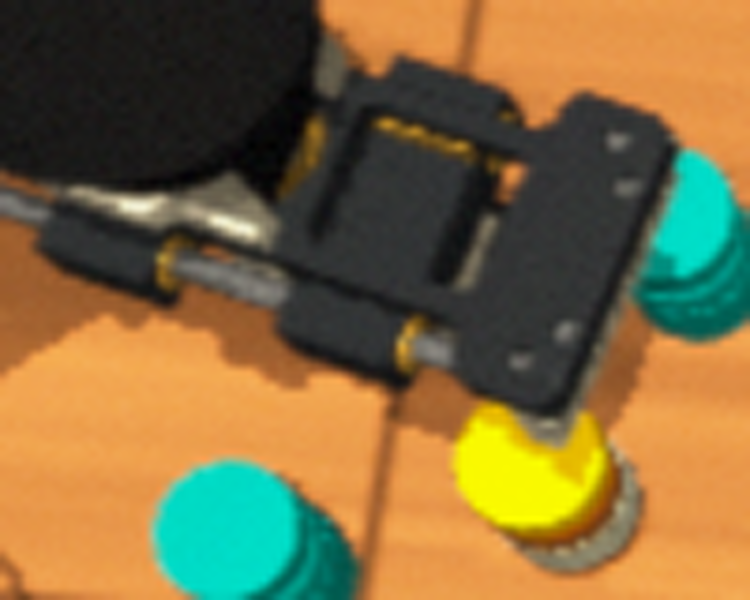

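The scene view puts the fingertips about 36 mm higher than the reported TCP: the xy matches only at z ≈ 0.226. So the first grasp closed just above the cap. I'll go lower in guarded steps.

send_rows(increments=[[[0, 0, -0.1, 0], [0, 0, -0.35, 0], [0, 0, -0.6, 0], [0, 0, -0.75, 0], [0, 0, -0.8, 0], [0, 0, -0.84, 0], [0, 0, -0.87, 0], [0, 0, -0.87, 0]]], jaw=0.8)

```text
clock: 7.85
tool_pos: [0.6132, 0.2567, 0.0171]
orientation: [-180.0, -0.0, -14.1]
force: [0.4, 0.6, -0.2]
opening: 0.0699
gripper_force: 0.0
```

Run:
```python
from h import *
b=snap('scene'); print(ctrl.get_obs()['tool_pos'],ctrl.get_obs()['force'])
cv2.imwrite('pics/g5.png',cv2.resize(b[130:230,370:450],None,fx=6,fy=6,interpolation=cv2.INTER_CUBIC)[:,:,::-1])
```

```text
[0.6132507  0.25678113 0.01728378] [-0.24932121  0.11813654 -0.36051747]
```

View pics/g5.png

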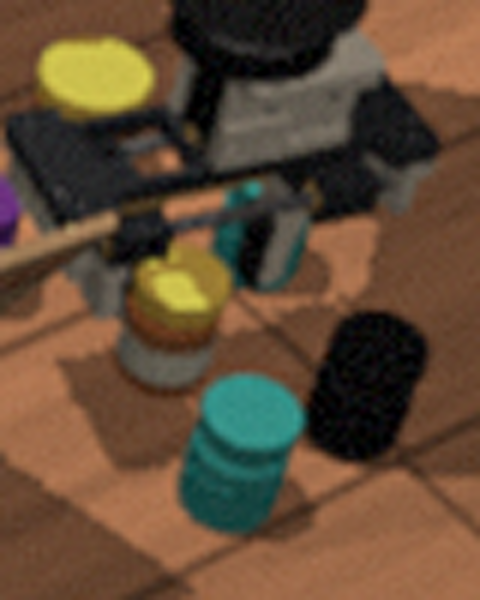

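Both fingertips now sit beside the cap, at about (387,183) and (414,178), with the jar between them. I'll go 18 mm lower and grip.

send_rows(increments=[[[0, 0, -0.04, 0], [0, 0, -0.08, 0], [0, 0, -0.09, 0], [0, 0, -0.09, 0]]])

```text
clock: 8.4
tool_pos: [0.6128, 0.2564, -0.0018]
orientation: [180.0, 0.0, -14.1]
force: [-0.4, 0.9, 0.1]
opening: 0.0704
gripper_force: 0.0
```

send_rows(increments=[[[0, 0, 0, 0], [0, 0, 0, 0], [0, 0, 0, 0], [0, 0, 0, 0], [0, 0, 0, 0]]], jaw=0.3)

```text
clock: 9.02
tool_pos: [0.6132, 0.2568, -0.0012]
orientation: [-180.0, -0.0, -14.1]
force: [0.9, 0.9, -0.4]
opening: 0.0474
gripper_force: 30.0
```

send_rows(increments=[[[0, 0, 0.05, 0], [0, 0, 0.2, 0], [0, 0, 0.4, 0], [0, 0, 0.55, 0], [-0.05, -0.05, 0.65, 0], [-0.15, -0.15, 0.65, 0.04], [-0.25, -0.3, 0.65, 0.08], [-0.34, -0.4, 0.65, 0.12], [-0.34, -0.5, 0.65, 0.12], [-0.34, -0.5, 0.65, 0.12]]])

```text
clock: 10.28
tool_pos: [0.5446, 0.155, 0.1288]
orientation: [180.0, 0.0, -4.0]
force: [1.1, 0.6, -2.1]
opening: 0.0475
gripper_force: 30.0
```

send_rows(increments=[[[0, -0.1, 0, 0], [0, -0.25, 0, 0], [0, -0.45, 0, 0], [0, -0.65, 0, 0], [0, -0.8, 0, 0], [0, -0.86, 0, 0], [0, -0.86, 0, 0], [0, -0.86, 0, 0]]])

```text
clock: 11.28
tool_pos: [0.5451, -0.015, 0.1284]
orientation: [-180.0, 0.0, -3.8]
force: [-0.2, -0.3, -1.2]
opening: 0.0473
gripper_force: 30.0
```

Run:
```python
from h import *
o=ctrl.get_obs(); p=o['tool_pos'];print(p,o['orientation'],o['force'],o['opening'])
b=snap('scene');a=snap('top')
for z in (.0,.033): print(z,proj('scene',p+[0,0,z]),proj('top',p+[0,0,z]))
for c in('scene','top'):
  for r in ctrl.trace('small_jar',c): print(c,np.round(r['bbox']),round(r['conf'],2))
s=cv2.resize(b[80:230,230:380],(400,400),interpolation=cv2.INTER_CUBIC);t=cv2.resize(a[130:280,230:380],(400,400),interpolation=cv2.INTER_CUBIC)
cv2.imwrite('pics/g6.png',np.hstack([t,s])[:,:,::-1])
```

```text
[ 0.5450849  -0.015017    0.12844188] [-1.79998241e+02  5.32775539e-03 -3.81912839e+00] [-0.20737345 -0.33259071 -1.17142051] 0.04733035042391367
0.0 (np.float64(179.95454411464243), np.float64(311.59483462985804)) (np.float64(202.6833173752538), np.float64(318.8225673335464))
0.033 (np.float64(171.29392535085466), np.float64(311.7925752095671)) (np.float64(199.47213571013322), np.float64(318.7285731276522))
scene [300. 158. 319. 186.] 0.88
scene [399. 192. 418. 217.] 0.83
scene [422. 181. 442. 208.] 0.8
scene [404. 153. 426. 179.] 0.65
scene [357. 157. 372. 177.] 0.58
top [220. 202. 243. 229.] 0.58
top [308. 206. 326. 212.] 0.57
```

View pics/g6.png

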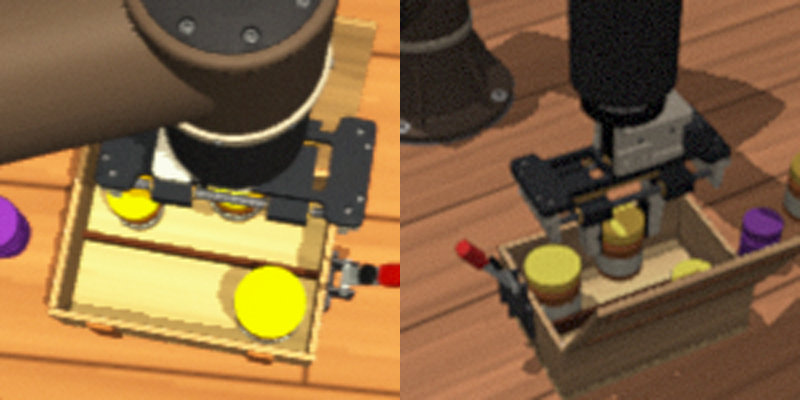

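I've used all ten picture views, so I'll work from numbers now. The jar hangs upright over the far row at scene px (309,172), where it was predicted. Next I'll lower it.

send_rows(increments=[[[0, 0, -0.08, 0], [0, 0, -0.2, 0], [0, 0, -0.35, 0], [0, 0, -0.46, 0], [0, 0, -0.53, 0], [0, 0, -0.57, 0], [0, 0, -0.59, 0], [0, 0, -0.6, 0], [0, 0, -0.6, 0]]])

```text
clock: 12.6
tool_pos: [0.5452, -0.0154, 0.009]
orientation: [-180.0, -0.0, -3.8]
force: [-0.1, 0.1, -1.5]
opening: 0.0474
gripper_force: 30.0
```

send_rows(increments=[[[0, 0, -0.005, 0], [0, 0, -0.01, 0], [0, 0, -0.01, 0]]])

```text
clock: 12.98
tool_pos: [0.5451, -0.0154, 0.0068]
orientation: [-180.0, -0.0, -3.8]
force: [0.3, 0.2, -0.3]
opening: 0.0473
gripper_force: 30.0
```

send_rows(increments=[[[0, 0, -0.005, 0], [0, 0, -0.005, 0]]])

```text
clock: 13.22
tool_pos: [0.5453, -0.0154, 0.0067]
orientation: [180.0, -0.1, -3.8]
force: [-4.1, 0.7, 11.3]
opening: 0.047
gripper_force: 30.0
```

send_rows(increments=[[[0, 0, 0, 0], [0, 0, 0, 0], [0, 0, 0, 0], [0, 0, 0, 0]]], jaw=0.7)

```text
clock: 13.72
tool_pos: [0.5452, -0.0155, 0.0057]
orientation: [180.0, -0.0, -3.8]
force: [1.1, -0.4, 3.9]
opening: 0.0614
gripper_force: 0.0
```

send_rows(increments=[[[0, 0, 0.05, 0], [0, 0, 0.15, 0], [0, 0, 0.3, 0], [0, 0, 0.5, 0], [0, 0, 0.7, 0], [0, 0.05, 0.75, 0], [0, 0.2, 0.75, 0], [0, 0.4, 0.75, 0], [0, 0.6, 0.75, 0], [-0.1, 0.8, 0.75, 0], [-0.2, 1, 0.75, 0], [-0.2, 1, 0.75, 0]]])

```text
clock: 15.22
tool_pos: [0.5034, 0.1867, 0.1552]
orientation: [180.0, 0.1, -3.6]
force: [0.4, -0.1, 0.1]
opening: 0.0617
gripper_force: 0.0
```

```bash
cat >> h.py <<'E'
V=(.507,.015,np.radians(-3.8))
def T(p,v=V): c,s=np.cos(v[2]),np.sin(v[2]); return np.array([v[0]+c*p[0]-s*p[1],v[1]+s*p[0]+c*p[1],p[2]])
def inv(p,v=V): c,s=np.cos(v[2]),np.sin(v[2]); d=np.array(p[:2])-v[:2]; return np.round([c*d[0]+s*d[1],-s*d[0]+c*d[1]],4)
def caps(c,roi,im,z=.07):
    hsv=cv2.cvtColor(im,cv2.COLOR_RGB2HSV); m=cv2.inRange(hsv,(24,150,110),(34,255,255)); k=np.zeros_like(m); l,t,r,b=roi; k[t:b,l:r]=m[t:b,l:r]
    n,_,s,ce=cv2.connectedComponentsWithStats(k)
    for i in range(1,n):
        if s[i,4]>15: w=at_z(c,ce[i][1],ce[i][0],z); print(c,s[i],w.round(4),'crate',inv(w))
E
python3 - <<'E'
from h import *
a=snap('top');b=snap('scene')
caps('top',(150,110,400,280),a,.072);caps('scene',(250,120,450,230),b,.072)
print(ctrl.get_obs()['tool_pos'])
E
```

```text
top [270 192  21  20 338] [0.5508 0.079  0.072 ] crate [0.0395 0.0667]
top [309 198  21  21 339] [ 0.5445 -0.0151  0.072 ] crate [ 0.0395 -0.0276]
top [163 213  28  27 556] [0.4696 0.314  0.072 ] crate [-0.0571  0.2958]
top [317 229  28  28 603] [ 0.4649 -0.0507  0.072 ] crate [-0.0376 -0.0683]
scene [377 136  19  13 193] [0.4708 0.3151 0.072 ] crate [-0.056   0.2971]
scene [276 172  22  16 270] [ 0.458  -0.0474  0.072 ] crate [-0.0448 -0.0655]
scene [332 177  14   8  57] [0.5383 0.0824 0.072 ] crate [0.0268 0.0693]
scene [303 188  15   8  59] [ 0.5318 -0.0141  0.072 ] crate [ 0.0267 -0.0274]
[0.50433489 0.18492314 0.15524588]
```

send_rows(increments=[[[-0.08, 0.15, 0, 0], [-0.175, 0.35, 0, 0], [-0.175, 0.55, 0, 0], [-0.175, 0.65, 0, 0], [-0.175, 0.65, -0.1, 0], [-0.175, 0.65, -0.3, 0], [-0.175, 0.65, -0.4, 0], [-0.175, 0.65, -0.5, 0], [-0.175, 0.65, -0.5, 0]]], jaw=1)

```text
clock: 16.45
tool_pos: [0.4694, 0.3126, 0.0539]
orientation: [179.8, 0.1, -3.9]
force: [-0.3, 0.7, 0.4]
opening: 0.0879
gripper_force: 0.0
```

send_rows(increments=[[[0, 0, -0.06, 0], [0, 0, -0.13, 0], [0, 0, -0.2, 0], [0, 0, -0.25, 0], [0, 0, -0.275, 0], [0, 0, -0.275, 0]]])

```text
clock: 17.2
tool_pos: [0.4698, 0.3144, 0.0002]
orientation: [180.0, 0.0, -3.8]
force: [-0.1, -0.3, -0.7]
opening: 0.0876
gripper_force: 0.0
```

send_rows(increments=[[[0, 0, 0, 0], [0, 0, 0, 0], [0, 0, 0, 0], [0, 0, 0, 0], [0, 0, 0, 0]]], jaw=0.5)

```text
clock: 17.82
tool_pos: [0.4701, 0.3148, 0.0008]
orientation: [-180.0, -0.0, -3.8]
force: [-0.5, 1.2, 2.6]
opening: 0.0614
gripper_force: 30.0
```

send_rows(increments=[[[0, 0, 0.04, 0], [0, 0, 0.15, 0], [0, 0, 0.35, 0], [0, 0, 0.55, 0], [0, -0.05, 0.65, 0], [0, -0.15, 0.65, 0], [0, -0.3, 0.65, 0], [0, -0.5, 0.65, 0], [0, -0.7, 0.65, 0], [0, -0.8, 0.65, 0], [0, -0.8, 0.65, 0]]])

```text
clock: 19.2
tool_pos: [0.4691, 0.1526, 0.1297]
orientation: [179.9, 0.1, -4.0]
force: [0.9, -0.5, -3.8]
opening: 0.0613
gripper_force: 30.0
```

send_rows(increments=[[[0, -0.1, 0, 0], [0, -0.3, 0, 0], [0, -0.45, 0, 0], [0, -0.515, 0, 0], [0, -0.515, 0, 0], [0, -0.515, 0, 0]]])

```text
clock: 19.95
tool_pos: [0.4701, 0.052, 0.1305]
orientation: [-180.0, -0.0, -3.8]
force: [0.7, -1.0, -3.4]
opening: 0.0616
gripper_force: 30.0
```

Run:
```python
from h import *
o=ctrl.get_obs(); p=o['tool_pos'];print(p,o['orientation'],o['force'],inv(p))
b=snap('scene');snap('top')
for z in (.13,.202): print(z,proj('scene',[p[0],p[1],z]))
for r in ctrl.trace('big_jar','scene'): print(np.round(r['bbox']),round(r['conf'],2))
```

```text
[0.47012755 0.052038   0.13051704] [-1.79991558e+02 -6.70677117e-03 -3.81389104e+00] [ 0.67485075 -1.03731868 -3.38008823] [-0.0392  0.0345]
0.13 (np.float64(155.41332622040778), np.float64(317.99244773190134))
0.202 (np.float64(135.8763990794102), np.float64(318.74838690562865))
[309. 132. 332. 160.] 0.94
```

send_rows(increments=[[[0, 0, -0.08, 0], [0, 0, -0.2, 0], [0, 0, -0.35, 0], [0, 0, -0.46, 0], [0, 0, -0.53, 0], [0, 0, -0.57, 0], [0, 0, -0.59, 0], [0, 0, -0.6, 0], [0, 0, -0.6, 0]]])

```text
clock: 21.22
tool_pos: [0.4702, 0.0517, 0.0109]
orientation: [-180.0, -0.0, -3.8]
force: [0.2, 0.5, -2.7]
opening: 0.0611
gripper_force: 30.0
```

send_rows(increments=[[[0, 0, -0.005, 0], [0, 0, -0.01, 0], [0, 0, -0.01, 0]]])

```text
clock: 21.6
tool_pos: [0.4701, 0.0516, 0.0088]
orientation: [-180.0, -0.0, -3.8]
force: [-0.2, -0.1, 0.3]
opening: 0.0612
gripper_force: 30.0
```

send_rows(increments=[[[0, 0, -0.004, 0], [0, 0, -0.004, 0]]])

```text
clock: 21.85
tool_pos: [0.4702, 0.0516, 0.0087]
orientation: [-180.0, -0.0, -3.8]
force: [-4.5, 1.7, 11.1]
opening: 0.0613
gripper_force: 30.0
```

send_rows(increments=[[[0, 0, 0, 0], [0, 0, 0, 0], [0, 0, 0, 0], [0, 0, 0, 0]]], jaw=0.82)

```text
clock: 22.35
tool_pos: [0.4699, 0.0515, 0.0077]
orientation: [180.0, 0.0, -3.8]
force: [-0.8, 0.5, -0.2]
opening: 0.0717
gripper_force: 0.0
```

send_rows(increments=[[[0, 0, 0.05, 0], [0, 0, 0.15, 0], [0, 0, 0.3, 0], [0, 0, 0.5, 0], [0, 0, 0.7, 0], [0, 0.1, 0.8, 0], [0, 0.3, 0.9, 0], [0, 0.5, 1, 0], [0, 0.7, 1, 0], [0, 0.9, 1, 0], [0, 1, 1, 0], [0, 1, 1, 0]]])

```text
clock: 23.85
tool_pos: [0.4697, 0.2522, 0.2078]
orientation: [180.0, 0.0, -3.7]
force: [0.3, -0.6, -1.0]
opening: 0.0723
gripper_force: 0.0
```

Run:
```python
from h import *
a=snap('top');b=snap('scene')
caps('top',(150,110,400,280),a,.08);caps('scene',(250,120,450,230),b,.08)
print(ctrl.get_obs()['tool_pos'])
```

```text
top [270 191  21  21 338] [0.5491 0.078  0.08  ] crate [0.0379 0.0657]
top [309 198  21  21 341] [ 0.5429 -0.0152  0.08  ] crate [ 0.0378 -0.0278]
top [274 223  27  27 591] [0.4697 0.0518 0.08  ] crate [-0.0396  0.0343]
top [317 229  28  28 605] [ 0.4639 -0.0505  0.08  ] crate [-0.0386 -0.0682]
scene [308 161  21  15 247] [0.471  0.0516 0.08  ] crate [-0.0383  0.0341]
scene [276 172  22  16 268] [ 0.4649 -0.0508  0.08  ] crate [-0.0377 -0.0685]
scene [332 177  15   8  61] [0.5448 0.0773 0.08  ] crate [0.0336 0.0646]
scene [303 188  15   7  58] [ 0.5382 -0.017   0.08  ] crate [ 0.0332 -0.0298]
[0.46970534 0.2509123  0.20782261]
```

Both jars stand upright in their rows: the big one at crate (-39,+34) mm and the small one at (+38,-28) mm. Next is the lid. I'll shut the fingers and go round behind its free edge.

send_rows(increments=[[[0.15, 0, 0, 0], [0.35, 0, 0, 0], [0.6, 0, 0, 0], [0.85, 0, 0, 0], [1, 0, 0, 0], [1, 0, 0, 0]]], jaw=0)

```text
clock: 24.7
tool_pos: [0.6712, 0.2494, 0.2063]
orientation: [179.9, 0.1, -4.0]
force: [0.3, 0.3, -0.0]
opening: 0.0176
gripper_force: 0.0
```

send_rows(increments=[[[0.15, 0, 0, 0], [0.32, 0, 0, 0], [0.32, -0.15, 0, 0], [0.32, -0.4, 0, 0], [0.32, -0.65, 0, 0], [0.32, -0.9, 0, 0], [0.32, -1, 0, 0], [0.32, -1, 0, 0]]])

```text
clock: 25.7
tool_pos: [0.7331, 0.0494, 0.2087]
orientation: [-180.0, -0.0, -4.0]
force: [-0.9, -0.2, 0.6]
opening: -0.0001
gripper_force: 0.0
```

Run:
```python
from h import *
o=ctrl.get_obs(); print(o['tool_pos'],o['orientation'],o['joint_pos'].round(1))
snap('scene')
for r in ctrl.spot_point('lid_edge','scene')+ctrl.trace('lid','scene'): print({k:v for k,v in r.items() if k!='mask'})
print('edge pred',[(t,proj('scene',T((.083-.166*np.cos(t)+.008*np.sin(t),0,.0885+.166*np.sin(t)+.008*np.cos(t))))) for t in (1.9,2.1,2.25)])
B=.033
for th in (1.4,1.2,1.0,.8,.6,.4,.2,.1,0):
    d=np.array([-np.cos(th),np.sin(th)]);n=np.array([np.sin(th),np.cos(th)])
    q=.125*d+.008*n; p=T((.083+q[0]+.0095,.01,.0885+q[1]-B)); print(th,p.round(4))
```

```text
[0.73309286 0.04939477 0.20873262] [-1.79979806e+02 -3.88708283e-02 -3.96750901e+00] [ 19.   25.6  11.1  -0.  -75.4  67. ]
{'pixel': [182.0, 350.1], 'conf': 0.92}
{'bbox': [288.4, 178.0, 370.2, 212.3], 'conf': 0.9}
edge pred [(1.9, (np.float64(170.50614508072127), np.float64(342.9609316455496))), (2.1, (np.float64(183.04131342854222), np.float64(348.84187270895035))), (2.25, (np.float64(192.96514290792013), np.float64(352.62750150408317)))]
1.4 [0.5866 0.0197 0.18  ]
1.2 [0.5622 0.0214 0.1749]
1.0 [0.5393 0.0229 0.165 ]
0.8 [0.5188 0.0242 0.1507]
0.6 [0.5015 0.0254 0.1327]
0.4 [0.4882 0.0263 0.1115]
0.2 [0.4793 0.0269 0.0882]
0.1 [0.4767 0.027  0.0759]
0 [0.4752 0.0271 0.0635]
```

send_rows(increments=[[[0, -0.1, -0.05, 0], [0, -0.15, -0.15, 0], [-0.1, -0.15, -0.15, 0], [-0.2, -0.15, -0.15, 0], [-0.3, -0.15, -0.15, 0], [-0.4, -0.15, -0.15, 0], [-0.5, -0.15, -0.15, 0], [-0.6, -0.15, -0.15, 0], [-0.68, -0.15, -0.14, 0], [-0.735, -0.15, -0.14, 0], [-0.735, -0.15, -0.14, 0]]])

```text
clock: 27.22
tool_pos: [0.5861, 0.0214, 0.1799]
orientation: [180.0, 0.0, -3.8]
force: [0.9, -0.5, 0.1]
opening: 0.0004
gripper_force: 0.0
```

Run:
```python
from h import *
o=ctrl.get_obs(); print(o['tool_pos'],o['force'],o['joint_pos'].round(1))
snap('scene')
for r in ctrl.spot_point('lid_edge','scene')+ctrl.trace('lid','scene'): print({k:v for k,v in r.items() if k!='mask'})
print('edge pred',[(t,np.round(proj('scene',T((.083-.166*np.cos(t)+.008*np.sin(t),0,.0885+.166*np.sin(t)+.008*np.cos(t)))))) for t in (1.2,1.4,1.6,1.9,2.1)])
```

```text
[0.58611126 0.02143272 0.17987763] [ 0.88772608 -0.52730782  0.11816314] [ 21.2  12.6 -11.5  -0.  -65.9  65. ]
{'pixel': [145.8, 327.5], 'conf': 0.8}
{'pixel': [193.0, 287.4], 'conf': 0.41}
{'bbox': [280.2, 139.1, 366.9, 212.3], 'conf': 0.79}
edge pred [(1.2, array([142., 320.])), (1.4, array([147., 326.])), (1.6, array([155., 333.])), (1.9, array([171., 343.])), (2.1, array([183., 349.]))]
```

send_rows(increments=[[[-0.06, 0, -0.01, 0], [-0.125, 0, -0.025, 0], [-0.18, 0, -0.05, 0], [-0.24, 0.01, -0.075, 0], [-0.29, 0.01, -0.11, 0], [-0.34, 0.01, -0.145, 0], [-0.43, 0.02, -0.235, 0], [-0.465, 0.02, -0.29, 0], [-0.495, 0.02, -0.34, 0], [-0.52, 0.03, -0.4, 0], [-0.54, 0.03, -0.46, 0], [-0.54, 0.03, -0.46, 0]]])

```text
clock: 28.88
tool_pos: [0.478, 0.0272, 0.0866]
orientation: [179.9, 0.1, -3.8]
force: [-1.1, 0.7, 1.1]
opening: 0.0002
gripper_force: 0.0
```

send_rows(increments=[[[0, 0, -0.03, 0], [0, 0, -0.06, 0], [0, 0, -0.09, 0], [0, 0, -0.11, 0], [0, 0, -0.11, 0]]])

```text
clock: 29.5
tool_pos: [0.4788, 0.0274, 0.0654]
orientation: [180.0, 0.0, -3.8]
force: [-0.3, 0.4, -0.3]
opening: 0.0005
gripper_force: 0.0
```

send_rows(increments=[[[0, 0, -0.01, 0], [0, 0, -0.01, 0]]])

```text
clock: 29.75
tool_pos: [0.479, 0.0276, 0.0638]
orientation: [-180.0, -0.0, -3.8]
force: [0.2, -0.9, 0.2]
opening: 0.0004
gripper_force: 0.0
```

send_rows(increments=[[[0, 0, -0.005, 0], [0, 0, -0.005, 0]]])

```text
clock: 30.0
tool_pos: [0.479, 0.0275, 0.0628]
orientation: [-180.0, -0.0, -3.8]
force: [-0.0, -0.0, 0.5]
opening: 0.0003
gripper_force: 0.1
```

send_rows(increments=[[[0, 0, -0.005, 0], [0, 0, -0.005, 0]]])

```text
clock: 30.25
tool_pos: [0.4789, 0.0275, 0.0617]
orientation: [180.0, 0.0, -3.8]
force: [-0.1, -0.0, 0.0]
opening: 0.0002
gripper_force: 0.0
```

send_rows(increments=[[[0, 0, -0.005, 0], [0, 0, -0.005, 0]]])

```text
clock: 30.5
tool_pos: [0.4789, 0.0275, 0.0607]
orientation: [180.0, 0.0, -3.8]
force: [0.7, -1.0, 0.1]
opening: 0.0003
gripper_force: 0.0
```

Run:
```python
from h import *
o=ctrl.get_obs(); print(o['tool_pos'],o['force'])
snap('scene'); snap('top')
E=lambda t:T((.083-.166*np.cos(t)+.008*np.sin(t),0,.0885+.166*np.sin(t)+.008*np.cos(t)))
for c in('scene','top'):
  for r in ctrl.spot_point('lid_edge',c)+ctrl.trace('lid',c): print(c,{k:v for k,v in r.items() if k!='mask'})
  print('edge pred',[(t,np.round(proj(c,E(t)),1)) for t in (0,.05,.1,.2)])
```

```text
[0.47887764 0.02749448 0.06066578] [ 0.68875632 -0.97875751  0.10591318]
scene {'pixel': [157.9, 304.2], 'conf': 0.62}
scene {'bbox': [265.6, 149.4, 362.4, 208.3], 'conf': 0.75}
edge pred [(0, array([158.4, 300.8])), (0.05, array([156.5, 300.9])), (0.1, array([154.6, 301. ])), (0.2, array([151.2, 301.5]))]
top {'pixel': [257.7, 297.0], 'conf': 0.77}
top {'pixel': [183.7, 308.0], 'conf': 0.27}
top {'bbox': [249.6, 188.0, 356.0, 265.0], 'conf': 0.89}
edge pred [(0, array([256.5, 298. ])), (0.05, array([255.9, 297.8])), (0.1, array([255.1, 297.7])), (0.2, array([253. , 297.6]))]
```

send_rows(increments=[[[0, 0, -0.005, 0], [0, 0, -0.005, 0]]])

```text
clock: 31.05
tool_pos: [0.4789, 0.0275, 0.0597]
orientation: [180.0, 0.0, -3.8]
force: [-0.4, 0.5, 0.5]
opening: 0.0007
gripper_force: 0.0
```

send_rows(increments=[[[0, 0, -0.005, 0], [0, 0, -0.005, 0]]])

```text
clock: 31.3
tool_pos: [0.4789, 0.0275, 0.0588]
orientation: [180.0, 0.0, -3.8]
force: [0.0, 0.5, 2.3]
opening: 0.0004
gripper_force: 1.0
```

send_rows(increments=[[[0, 0, -0.005, 0], [0, 0, -0.005, 0]]])

```text
clock: 31.55
tool_pos: [0.4789, 0.0275, 0.0587]
orientation: [180.0, -0.0, -3.8]
force: [-6.6, 0.7, 13.2]
opening: 0.0005
gripper_force: 6.4
```

The lid met firm resistance at 13 N. I'll press a little more, then go over and behind the clamp.

send_rows(increments=[[[0, 0, -0.004, 0], [0, 0, -0.004, 0], [0, 0, 0.05, 0], [0, 0, 0.25, 0], [0, 0, 0.5, 0], [0, -0.05, 0.75, 0], [0, -0.2, 0.75, 0], [0, -0.4, 0.75, 0], [0, -0.65, 0.75, 0], [0, -0.9, 0.75, 0], [0, -1, 0.75, 0], [0, -1, 0.75, 0]]])

```text
clock: 33.05
tool_pos: [0.4786, -0.1737, 0.2076]
orientation: [180.0, 0.0, -4.0]
force: [0.6, 0.5, 0.3]
opening: 0.0002
gripper_force: 0.0
```

Run:
```python
from h import *
o=ctrl.get_obs(); print(o['tool_pos'],o['force'])
snap('scene'); snap('top')
E=lambda t:T((.083-.166*np.cos(t)+.008*np.sin(t),0,.0885+.166*np.sin(t)+.008*np.cos(t)))
G=lambda f,r=.067,n=.008:T((-.01,-.13+r*np.cos(f)-n*np.sin(f),.106+r*np.sin(f)+n*np.cos(f)))
for c in('scene','top'):
  for k in('lid_edge','clamp_grip','clamp_pivot','scoop'):
    for r in ctrl.spot_point(k,c): print(c,k,np.round(r['pixel'],1),round(r['conf'],2))
  print('edge',[(t,np.round(proj(c,E(t)),1)) for t in (0,.05,.1)])
  print('grip',[(t,np.round(proj(c,G(t)),1)) for t in (1.9,2.1,2.3)])
B=.037;f=.021
for th in (1.3,1.1,.9,.7,.5,.3,.15,0):
    y=-.13+.06*np.cos(th)-.008*np.sin(th)-f; z=.106+.06*np.sin(th)+.008*np.cos(th)
    print(th,T((-.01,y,z-B)).round(4))
```

```text
[ 0.47861515 -0.17373253  0.20755054] [0.58734821 0.51530909 0.31571024]
scene lid_edge [156.2 303.5] 0.65
scene clamp_grip [178.9 252.3] 0.47
scene clamp_pivot [185.2 270.1] 0.48
scene scoop [228.7 207.4] 0.7
edge [(0, array([158.4, 300.8])), (0.05, array([156.5, 300.9])), (0.1, array([154.6, 301. ]))]
grip [(1.9, array([173.5, 258.5])), (2.1, array([176.8, 254.7])), (2.3, array([180.4, 251.5]))]
top scoop [263.8 426.2] 0.94
edge [(0, array([256.5, 298. ])), (0.05, array([255.9, 297.8])), (0.1, array([255.1, 297.7]))]
grip [(1.9, array([231.6, 376.5])), (2.1, array([232.9, 381.5])), (2.3, array([234.3, 385.5]))]
1.3 [ 0.4876 -0.1267  0.129 ]
1.1 [ 0.4883 -0.115   0.1261]
0.9 [ 0.4891 -0.104   0.121 ]
0.7 [ 0.4897 -0.0944  0.1138]
0.5 [ 0.4903 -0.0863  0.1048]
0.3 [ 0.4907 -0.0802  0.0944]
0.15 [ 0.4909 -0.077   0.0859]
0 [ 0.491  -0.0751  0.077 ]
```

send_rows(increments=[[[0, -0.15, 0, 0], [0.02, -0.34, 0, 0], [0.02, -0.34, -0.1, 0], [0.02, -0.34, -0.3, 0], [0.02, -0.34, -0.42, 0], [0.02, -0.34, -0.46, 0], [0.02, -0.34, -0.46, 0]]])

```text
clock: 34.42
tool_pos: [0.4831, -0.2405, 0.1159]
orientation: [180.0, 0.0, -3.8]
force: [-0.4, -1.3, -0.4]
opening: 0.0005
gripper_force: 0.0
```

send_rows(increments=[[[0, 0.08, 0, 0], [0, 0.16, 0, 0], [0, 0.24, 0, 0], [0.01, 0.32, 0.02, 0], [0.01, 0.4, 0.04, 0], [0.02, 0.48, 0.06, 0], [0.02, 0.56, 0.07, 0], [0.02, 0.56, 0.07, 0]]])

```text
clock: 35.42
tool_pos: [0.4869, -0.127, 0.1297]
orientation: [-180.0, 0.0, -3.7]
force: [0.5, -0.3, 0.1]
opening: 0.0005
gripper_force: 0.0
```

Run:
```python
from h import *
o=ctrl.get_obs(); print(o['tool_pos'],o['force'])
b=snap('scene'); a=snap('top')
G=lambda f,r=.067,n=.008:T((-.01,-.13+r*np.cos(f)-n*np.sin(f),.106+r*np.sin(f)+n*np.cos(f)))
for c,im,roi in(('scene',b,(240,130,340,230)),('top',a,(330,200,420,270))):
  for r in ctrl.spot_point('clamp_grip',c): print(c,np.round(r['pixel'],1),round(r['conf'],2))
  hsv=cv2.cvtColor(im,cv2.COLOR_RGB2HSV); m=cv2.inRange(hsv,(0,170,90),(6,255,255))|cv2.inRange(hsv,(174,170,90),(180,255,255))
  l,t,rr,bb=roi; ys,xs=np.nonzero(m[t:bb,l:rr]); print('red',len(xs),ys.mean()+t,xs.mean()+l)
  print('grip',[(t,np.round(proj(c,G(t,n=0)),1)) for t in (.6,.9,1.2,1.5,2.2)])
```

```text
[ 0.48691711 -0.12698731  0.12971566] [ 0.45380447 -0.33828011  0.13041846]
scene [186.1 272.2] 0.71
scene [195.9 329.2] 0.58
scene [165.6 270.5] 0.48
red 33 165.24242424242425 273.4848484848485
grip [(0.6, array([169.9, 288. ])), (0.9, array([167.5, 283.3])), (1.2, array([166.8, 277.2])), (1.5, array([167.9, 270.3])), (2.2, array([176.5, 255.1]))]
red 0 nan nan
grip [(0.6, array([226.9, 336.5])), (0.9, array([226.8, 343.1])), (1.2, array([227.4, 351.5])), (1.5, array([228.6, 360.8])), (2.2, array([232.8, 380.9]))]<stdin>:8: RuntimeWarning: Mean of empty slice.
  ret = ret.dtype.type(ret / rcount)
```

send_rows(increments=[[[0, 0.045, -0.01, 0], [0, 0.085, -0.02, 0], [0.01, 0.14, -0.045, 0], [0.01, 0.19, -0.08, 0], [0.01, 0.23, -0.125, 0], [0.01, 0.265, -0.175, 0], [0.015, 0.3, -0.19, 0], [0.015, 0.33, -0.2, 0], [0.015, 0.33, -0.22, 0], [0.015, 0.33, -0.24, 0], [0.015, 0.33, -0.24, 0]]])

```text
clock: 37.0
tool_pos: [0.4897, -0.0627, 0.0814]
orientation: [180.0, 0.0, -3.8]
force: [0.4, 0.7, -0.4]
opening: 0.0001
gripper_force: 0.0
```

send_rows(increments=[[[0, 0, -0.01, 0], [0, 0, -0.015, 0], [0, 0, -0.015, 0]]])

```text
clock: 37.38
tool_pos: [0.4899, -0.0626, 0.0787]
orientation: [180.0, 0.0, -3.8]
force: [0.5, 0.1, -0.0]
opening: 0.0006
gripper_force: 0.0
```

send_rows(increments=[[[0, 0, -0.005, 0], [0, 0, -0.005, 0]]])

```text
clock: 37.62
tool_pos: [0.4899, -0.0625, 0.0777]
orientation: [-180.0, 0.0, -3.8]
force: [0.4, 0.7, -0.3]
opening: 0.0001
gripper_force: 0.1
```

send_rows(increments=[[[0, 0, -0.005, 0], [0, 0, -0.005, 0]]])

```text
clock: 37.88
tool_pos: [0.4899, -0.0625, 0.0767]
orientation: [180.0, 0.0, -3.8]
force: [-0.0, -0.5, 0.8]
opening: 0.0005
gripper_force: 0.1
```

send_rows(increments=[[[0, 0, -0.005, 0], [0, 0, -0.005, 0]]])

```text
clock: 38.12
tool_pos: [0.49, -0.0625, 0.0762]
orientation: [180.0, -0.0, -3.8]
force: [-2.1, 0.5, 5.0]
opening: 0.0003
gripper_force: 2.8
```

send_rows(increments=[[[0, 0, -0.004, 0], [0, 0, -0.004, 0]]])

```text
clock: 38.38
tool_pos: [0.4901, -0.0625, 0.076]
orientation: [180.0, -0.0, -3.8]
force: [-4.8, 2.1, 13.0]
opening: 0.0004
gripper_force: 6.1
```

send_rows(increments=[[[0, 0, -0.004, 0], [0, 0, -0.004, 0], [0, 0, 0.05, 0], [0, 0, 0.3, 0], [0, 0, 0.6, 0], [-0.1, 0.2, 0.75, 0], [-0.2, 0.5, 0.75, 0], [-0.2, 0.8, 0.75, 0], [-0.2, 1, 0.75, 0], [-0.2, 1, 0.75, 0]]])

```text
clock: 39.62
tool_pos: [0.4498, 0.1398, 0.225]
orientation: [-180.0, 0.0, -3.6]
force: [-0.5, -0.6, -0.1]
opening: -0.0001
gripper_force: 0.0
```

send_rows(increments=[[[0, 0.2, 0, 0], [0, 0.5, 0, 0], [0, 0.8, 0, 0], [0, 1, 0, 0], [0, 1, 0, 0]]])

```text
clock: 40.25
tool_pos: [0.4499, 0.3391, 0.224]
orientation: [179.9, 0.0, -3.7]
force: [-0.4, -0.9, -0.6]
opening: 0.0001
gripper_force: 0.0
```

Run:
```python
from h import *
o=ctrl.get_obs(); print(o['tool_pos'],o['force'])
b=snap('scene'); a=snap('top')
G=lambda f,r=.067,n=.008:T((-.01,-.13+r*np.cos(f)-n*np.sin(f),.106+r*np.sin(f)+n*np.cos(f)))
E=lambda t:T((.083-.166*np.cos(t)+.008*np.sin(t),0,.0885+.166*np.sin(t)+.008*np.cos(t)))
for c,im,roi in(('scene',b,(240,130,340,230)),('top',a,(310,200,420,270))):
  for k in('clamp_grip','lid_edge','small_jar','scoop','date_carton','price_stand'):
    print(c,k,[(np.round(r['pixel'],1).tolist(),round(r['conf'],2)) for r in ctrl.spot_point(k,c)])
  for r in ctrl.trace('lid',c): print('lid',np.round(r['bbox']))
  hsv=cv2.cvtColor(im,cv2.COLOR_RGB2HSV); m=cv2.inRange(hsv,(0,170,90),(6,255,255))|cv2.inRange(hsv,(174,170,90),(180,255,255))
  l,t,rr,bb=roi; ys,xs=np.nonzero(m[t:bb,l:rr]); print('red',len(xs),ys.mean()+t,xs.mean()+l)
  print('grip',[(t,np.round(proj(c,G(t,n=.006)),1)) for t in (0,.1,.2)],'edge',[(t,np.round(proj(c,E(t)),1)) for t in (0,.05,.1)])
```

```text
[0.4498567  0.33909538 0.2240187 ] [-0.43520971 -0.85091597 -0.6133941 ]
scene clamp_grip [([177.1, 292.8], 0.68)]
scene lid_edge [([155.3, 303.2], 0.8)]
scene small_jar [([176.5, 365.6], 0.9), ([172.2, 411.1], 0.74), ([203.2, 424.9], 0.7), ([210.1, 405.6], 0.61)]
scene scoop [([227.2, 208.3], 0.76)]
scene date_carton [([261.7, 165.4], 0.83)]
scene price_stand [([275.0, 224.8], 0.68), ([157.1, 304.0], 0.2)]
lid [267. 150. 362. 210.]
red 54 176.85185185185185 293.0925925925926
grip [(0, array([176.7, 292.2])), (0.1, array([175.1, 291.8])), (0.2, array([173.7, 291.2]))] edge [(0, array([158.4, 300.8])), (0.05, array([156.5, 300.9])), (0.1, array([154.6, 301. ]))]
top clamp_grip [([226.9, 331.0], 0.62)]
top lid_edge [([254.6, 295.5], 0.68)]
top small_jar [([187.0, 182.0], 0.92), ([150.8, 230.6], 0.76), ([147.2, 202.4], 0.73), ([217.6, 233.6], 0.61)]
top scoop [([265.6, 427.7], 0.88)]
top date_carton [([249.3, 491.0], 0.67)]
top price_stand [([197.0, 437.9], 0.7)]
lid [247. 178. 356. 266.]
red 111 228.13513513513513 329.86486486486484
grip [(0, array([228.2, 330.9])), (0.1, array([227.8, 331.4])), (0.2, array([227.5, 332.1]))] edge [(0, array([256.5, 298. ])), (0.05, array([255.9, 297.8])), (0.1, array([255.1, 297.7]))]
```

```bash
python3 -c "
from plant import ctrl
print(ctrl.close_job())"
```

```text
the job is handed in; nothing more can be done
None
```

Handed in at about 41 s on the robot's clock: both jars stand upright in their matching rows, the lid is shut and the clamp is down on it; the first grasp at the small jar closed just above its cap without moving it, and the judge gave no verdict.

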